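# Unhook the melting pail past its sprung keeper and set it in the pan

## Robot

A 6-joint arm with a two-finger parallel gripper is mounted at the origin on the work surface. World frame = base frame: x ahead of the robot, y to its left, z up, the work surface at z = 0. Lengths are in m, angles in rad, forces in N, time in s.
With the tool pointing down it reaches from about 0.25 to 0.85 m from the base axis. Payload 12.5 kg.
Tool frame: the origin (TCP) lies on the centre line of the jaws, within the pads' length; the fingertips stand 14 mm ahead of it and the grasp point (between the pads) lies 5 mm behind it (arm.tip_reach is the distance from the TCP to the fingertips, in m); z points along the fingers, y is the line along which they close (so a half turn about z gives the same grasp; the last joint's range is limited). The gripper opens to 93 mm and grips with 3 to 60 N. Pads are 15 mm wide; open, the fingers measure 128 mm over their backs; the gripper's body (75 mm by 188 mm) begins 65 mm behind the grasp point.
Start: joints at [-1.413, 0.351, 1.652, -0, 1.139, -0.085], TCP at [0.132, -0.534, 0.233] pointing down, gripper open.
Joint ranges: [-2.75, 2.75], [-0.79, 2.1], [0.01, 2.65], [-1.57, 4.71], [0.07, 3.14], [-2.87, 2.87]. Speed limits (rad/s): [2.22, 2.22, 2.79, 3.14, 3.14, 3.14].

## Interface

Orientations are given as a unit quaternion [w, x, y, z].
In Python, from workcell import arm gives the robot as it stands. The module is installed in compiled form; this text tells all that it offers.
- The arm moves only by the shell command python3 -m creep 'ROWS' [FORCE]. ROWS is JSON, a list of rows, each a list of 7 numbers: the shift along the tool's x, y, z in m, then the turn, a rotation vector about the tool's x, y, z in rad, then the closure, from 0 (fully open) to 1 (shut). A call has 1 to 8 rows; each row is the pose to reach, as a shift and turn from the pose commanded when the call began, along the tool's axes at that moment; what a row does not reach only later rows make up. A row lasts 1/10 s, in which the tool goes at most 50 mm and 8.59 degrees, less where a joint would pass 70% of its speed; a pose out of reach is approached as far as the arm can. A call with a gripper value outside its range is refused whole. The fingers move at their own pace and stop on an object; FORCE is the grip in N (left out, the last holds). Time passes only in rows, so rows that repeat a pose let the fingers close. It gives the time, the measured TCP pose, the force and the opening at its end, in the units of the state.
- arm.get_state(): the state, without advancing time (a new reading comes with each control period).
- arm.capture(name): name is "scene" or "top" or "wrist"; returns the picture (384x512x3 uint8, red, green, blue); there is no depth.
- arm.camera_model(name): a dict with "mtx" (3x3 intrinsics, pixels), "T" (4x4, takes a point from camera to world coordinates). Camera axes: x right, y up, looking along -z (the intrinsics and any distortion apply to the point x, -y, -z); pixel columns grow to the right and rows downward; lengths in m; the calibration is good to about 2 mm. A picture is of the moment at which its call begins: read the wrist's pose just before it. camera_model takes no time and is no camera call; for the wrist camera it gives the pose at the moment of the call.
- arm.job_done(): hands the job in, once; it reports no verdict.
The state is a dict: "clock": time; "joint_pos": joint angles; "dq": joint speeds; "joint_torque": joint torques, N m; "tool_pos": TCP position; "tool_rot": TCP orientation; "contact_force": force on the tool from outside, world axes, zero at the start; "moment": the same for the moment, N m; "grip_width": finger opening in m.
Only numpy, scipy, OpenCV 4.12 (cv2) and the standard library are available. Lean on these libraries where they do the work, as an engineer would, in place of code of your own. Each camera call takes 0.05 s, during which the arm holds its last target. There are 200 camera calls.

## Task

The small steel melting pail hangs on the latched hook. Take it by its wooden grip, press the sprung keeper open with the pail's own hanging bar, gently and without forcing the keeper against its stop or the bar against the hook's nose, lift the pail off, and set it down gently, upright and flat, in the pan of the hot plate beside the hook. Let go of it, and leave the jar, the wooden block and the phone near by where they are.

Things in the scene. Friction and masses are not known exactly. Their poses are not given: they have to be found in the camera images.
- stand: Hook stand, fixed. Origin: underside of its base, under the post. Post 22 x 30 mm, 204 mm high, clamp round its top up to 212 mm; base 110 x 120 mm. A flat steel hook strip, 20 mm wide (y), 6 mm thick, upper face 200 mm up, goes level from the post along the stand's -x. The contact force between pail and hook should stay below 20 N.
- hook_nose (a point): Nominal place (stand's axes) of the nose's inner face, at the strip's upper face, 138 mm from the origin along -x. The strip's end turns up 18 mm as the nose (6 mm thick) and folds back towards the post as a lip 38 mm long, underside 13 mm and top 18 mm above the strip. The strip is clamped differently each time: nose, lip and keeper are together up to 12 mm off either way along x.
- hook_keeper (a point): Nominal place of the closed keeper's face (off with the nose, find it by feel): a sprung block 18 mm wide, as high as the lip, 36 mm from the nose, its front just under the lip, so it shuts the bar in. Pushed along the stand's +x it slides: 2.5 N starts it, 0.5 N more per mm, hard stop at 14 mm. From 10 mm on the bar can rise past the lip; then the keeper springs shut.
- pail_grip (a point): Centre of the pail's wooden grip, a straight bar 84 mm long (pail's y), 22 mm wide (pail's x), 24 mm high, at the top of the bail; the pail's z is up. To be gripped across its 22 mm width. The hook's top is 38 mm below this point. The pail with its bail is one rigid piece of 0.3 to 0.55 kg.
- pail_bar (a point): Middle of the pail's hanging bar: round steel, 8 mm thick, 80 mm long (pail's y), 52 mm below the grip's centre, between the bail's uprights (6 mm thick). It rests across the strip between nose and keeper, under the lip, touching neither. The pail's rim (50 mm radius) is 70 mm below it: the bar can rise 60 mm before the rim meets the strip from below. Raised, the bar leaves along the stand's -x past the nose; the rim still lies under the strip then.
- pail_foot (a point): Centre of the pail's underside: 135 mm below the hanging bar, 187 mm below the grip's centre. The pail is an open steel pail, 65 mm high, 92 mm across at the foot and 100 mm at the rim.
- pan_floor (a point): Centre of the inner floor of the round steel pan on the nearer, square white hot plate (210 x 210 mm, fixed). The floor is 156 mm across and 69 mm above the table; the pan's rim is 26 mm above its floor and 176 mm across.
- hotplate: That hot plate with its pan, fixed; origin at the centre of its underside on the table, z up.
- pail: The whole pail; origin at the centre of its underside.
- jar_c (a point): Small glass jar, 48 mm across and 65 mm high, standing between the hook and the hot plate; point at half height. Leave it alone.
- phone: Black phone lying flat near the robot, 72 x 148 x 9 mm; origin at its underside. Leave it alone.
- stamp: Wooden printing block, 50 x 50 x 40 mm, behind the jar; origin at its underside. Leave it alone.

How it is judged:
On the way, in this order (a step that is already met when the one before it is completed fails the run):
1. the hanging bar, still low in the hook, has been pushed against the keeper (distance of pail_bar from where it was at the start of the episode above 0.01 m and z of pail_bar in the frame of stand below 0.211 m and contact force between pail and stand above 2.5 N), for 0.1 s.
2. the hanging bar has come up out of the hook (z of pail_bar in the frame of stand above 0.224 m), for 0.1 s.
At the end, for the whole second after the job is handed in: The pail stands in the hot plate's pan, its foot flat on the pan's floor (within 4 mm of floor height, leaning less than 0.06 rad, wholly inside the rim: foot centre within 36 mm of the pan's centre), at rest and released (horizontal distance between pail_foot and pan_floor below 0.036 m and z of pail_foot in the frame of pan_floor between -0.004 and 0.004 m and angle between pail_foot's own z axis and vertical below 0.06 rad and linear speed of pail below 0.01 m/s and angular speed of pail below 0.1 rad/s and contact force between pail and the fingers below 0.05 N and contact force between pail and stand below 0.05 N); the robot touches nothing.
It fails at once if the keeper, nose or strip of the hook is forced: contact force between pail and hook stand above 20 N (contact force between pail and stand above 20 N).
It fails at once if the pail is put down hard: contact force between pail and hot plate or pan above 55 N (contact force between pail and hotplate above 55 N).
It fails at once if the pail is dropped or thrown: out of the fingers and moving faster than 0.35 m/s (a fall of 6 mm) (linear speed of pail above 0.35 m/s and contact force between pail and the fingers below 0.1 N).
It fails at once if the jar, the wooden block or the phone is moved by more than 25 mm (distance of any of jar_c, phone, stamp from where it was at the start of the episode above 0.025 m).
It also fails if it takes over 72 s, if anything falls off the work surface, if the arm or the gripper's body presses on something with over 40 N, if the wrist force passes 120 N, or if a joint passes its speed limit or range.

## Working session

There is one attempt and no reset: what is moved stays moved. The work goes in short steps, Python scripts to look and compute and a shell command to move; the robot and the scene stay as the last step left them, time stands still between calls to the robot, and variables do not carry over. Pictures are saved under pics/ and viewed, on a budget of 10 in all, crops included, one or two more only if the job needs it, and the job is handed in when it is done.

```bash
mkdir -p pics; python3 - <<'E'
from workcell import arm
import cv2,numpy as np
for n in("scene","top"):
    im=arm.capture(n); cv2.imwrite(f"pics/{n}0.png",cv2.resize(im[:,:,::-1],(800,600),interpolation=cv2.INTER_CUBIC)); np.save(f"pics/{n}0.npy",im)
    m=arm.camera_model(n); print(n,m)
s=arm.get_state();print(s['clock'],s['tool_pos'],s['tool_rot'],s['contact_force'],s['grip_width'])
E
```

```text
scene {'mtx': array([[351.57072849,   0.        , 250.64363756],
       [  0.        , 351.57072849, 194.72987352],
       [  0.        ,   0.        ,   1.        ]]), 'T': array([[-0.7041849 , -0.57107663,  0.42189466,  0.92949942],
       [ 0.70999707, -0.56195863,  0.42438975,  0.37026538],
       [-0.00527172,  0.59839283,  0.80118552,  0.86355453],
       [ 0.        ,  0.        ,  0.        ,  1.        ]])}
top {'mtx': array([[373.38450069,   0.        , 257.02763772],
       [  0.        , 373.38450069, 196.72071107],
       [  0.        ,   0.        ,   1.        ]]), 'T': array([[ 0.02832791,  0.99445037, -0.10132126,  0.47949326],
       [-0.99917581,  0.02522203, -0.03180482, -0.03702285],
       [-0.02907279,  0.10213872,  0.99434524,  0.95962066],
       [ 0.        ,  0.        ,  0.        ,  1.        ]])}
0.1 [ 0.13219846 -0.53357782  0.2321707 ] [-5.06961643e-04  9.92644572e-01  1.21064021e-01 -2.35999502e-05] [-0.90837306 -0.00864496 -0.14486732] 0.09274323952128609
```

View pics/scene0.png

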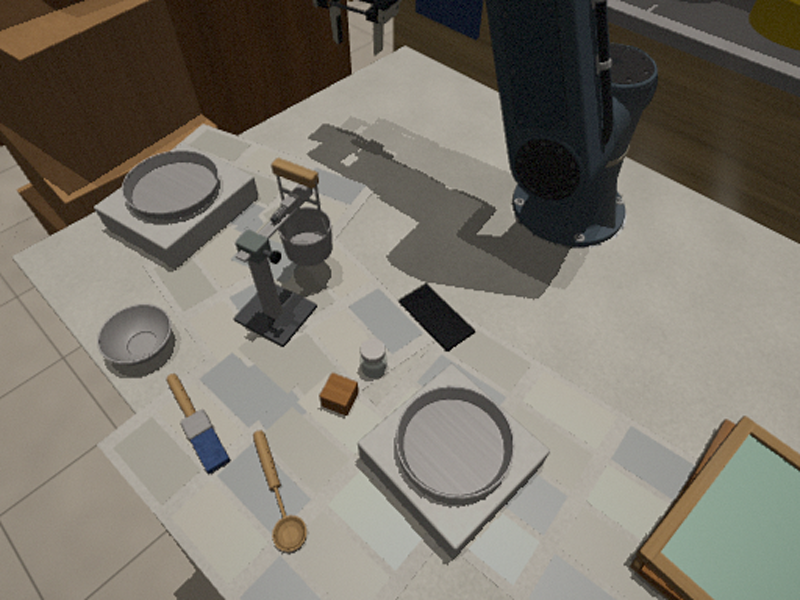

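View pics/top0.png

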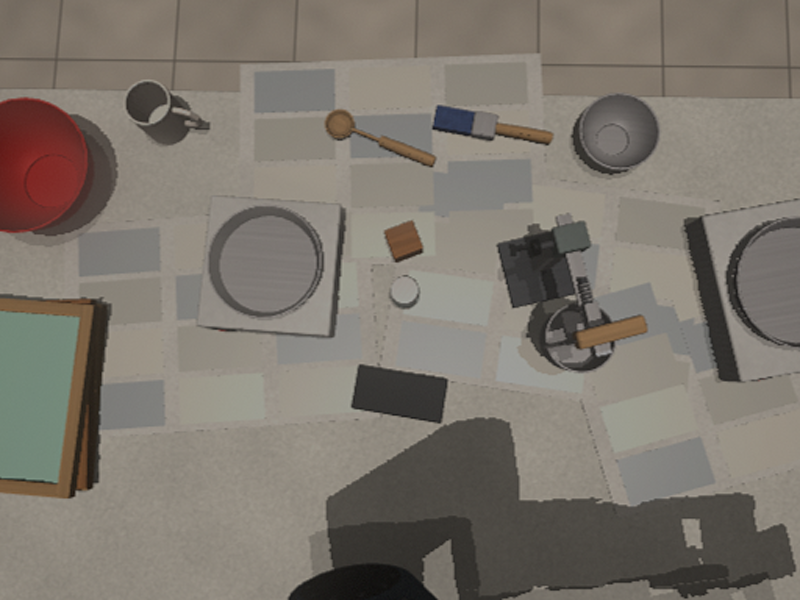

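Both views show the essentials (800 px scale). In scene, the grip is at about (295,173) and the target pan at about (455,443). In top, the grip is at (612,332), the clamp at (572,236), the pan at (267,260), the jar at (404,291), the block at (404,241) and the phone at (400,393).

```bash
cat > h.py <<'E'
import numpy as np,cv2
from workcell import arm
def ray(n,uv,m=None):
    m=m or arm.camera_model(n);K=m['mtx'];T=m['T']
    d=np.linalg.inv(K)@[uv[0],uv[1],1]; d=T[:3,:3]@(d*[1,-1,-1]); return T[:3,3],d/np.linalg.norm(d)
def plane(n,uv,z,m=None):
    o,d=ray(n,uv,m); return o+d*(z-o[2])/d[2]
def tri(r1,r2):
    (a,u),(b,v)=r1,r2; s=np.linalg.lstsq(np.c_[u,-v],b-a,rcond=None)[0]; p,q=a+s[0]*u,b+s[1]*v
    return (p+q)/2,np.linalg.norm(p-q)
def blob(im,box,lo,hi):  # box in 800-scale px; HSV range; returns mask, largest contour
    hsv=cv2.cvtColor(im,cv2.COLOR_RGB2HSV); m=cv2.inRange(hsv,np.array(lo),np.array(hi)); k=np.zeros_like(m)
    x0,y0,x1,y1=[int(v*.64) for v in box]; k[y0:y1,x0:x1]=255; m&=k
    c=max(cv2.findContours(m,0,1)[0],key=cv2.contourArea); return m,c
E
python3 - <<'E'
from h import *
T=np.load("pics/top0.npy");S=np.load("pics/scene0.npy")
np.set_printoptions(precision=4,suppress=True)
W=((5,90,60),(25,255,255))
rs={}
for n,im,b in(("top",T,(560,300,670,360)),("scene",S,(262,150,330,195))):
    m,c=blob(im,b,*W); r=cv2.minAreaRect(c); print(n,cv2.contourArea(c),r); rs[n]=r
    if n=="top":
        P=np.array([plane("top",p,.268)[:2] for p in cv2.boxPoints(r)]); print("corners",P,P.mean(0)); e=P-np.roll(P,1,0); print(np.linalg.norm(e,axis=1),np.degrees(np.arctan2(e[:,1],e[:,0])))
print("tri grip",tri(ray("top",rs["top"][0]),ray("scene",rs["scene"][0])))
# pan floor
g=cv2.cvtColor(T,cv2.COLOR_RGB2HSV)
for nm,uv,z in(("clampTL",(553,224),.212),("clampTR",(588,221),.212),("clampBR",(592,246),.212),("clampBL",(557,251),.212),("jartop",(404,291),.065),("stamptop",(404,241),.04),("phone",(400,393),.009)):
    print(nm,plane("top",np.array(uv)*.64,z))
for nm,q in(("plate",[(211,196),(343,206),(333,337),(198,326)]),):
    P=np.array([plane("top",np.array(u)*.64,.065) for u in q]);print(nm,P.mean(0),np.linalg.norm(P-np.roll(P,1,0),axis=1))
for n,uv in(("top",(267,260)),("scene",(455,443))): print("pan rim ctr",n,plane(n,np.array(uv)*.64,.095),"floor",plane(n,np.array(uv)*.64,.069))
# base corners
for u in((498,246),(511,307)): print("base",plane("top",np.array(u)*.64,.01))
x0,y0,x1,y1=[int(v*.64) for v in(480,200,690,400)]
cv2.imwrite("pics/crop.png",np.hstack([cv2.resize(T[y0:y1,x0:x1,::-1],(400,380),interpolation=2),cv2.resize(S[90:225,145:275,::-1],(366,380),interpolation=2)]))
E
```

```text
top 454.0 ((390.7843322753906, 212.1942138671875), (11.858970642089844, 45.1660041809082), 76.60750579833984)
corners [[ 0.5275 -0.2188]
 [ 0.5489 -0.2989]
 [ 0.5278 -0.3036]
 [ 0.5065 -0.2238]] [ 0.5277 -0.2613]
[0.0216 0.0829 0.0216 0.0826] [  13.2554  -75.0546 -167.4767  104.9537]
scene 179.5 ((188.13014221191406, 109.9863052368164), (30.66478157043457, 9.948498725891113), 20.556047439575195)
tri grip (array([ 0.5281, -0.2645,  0.257 ]), np.float64(0.0008591292133133915))
clampTL [ 0.6694 -0.2066  0.212 ]
clampTR [ 0.6743 -0.2516  0.212 ]
clampBR [ 0.6415 -0.2566  0.212 ]
clampBL [ 0.6339 -0.2117  0.212 ]
jartop [ 0.5962 -0.0114  0.065 ]
stamptop [ 0.6803 -0.0084  0.04  ]
phone [ 0.4374 -0.008   0.009 ]
plate [0.6313 0.1977 0.065 ] [0.2073 0.2113 0.2067 0.2114]
pan rim ctr top [0.6345 0.1964 0.095 ] floor [0.6391 0.2034 0.069 ]
pan rim ctr scene [0.64   0.2085 0.095 ] floor [0.6302 0.203  0.069 ]
base [ 0.6818 -0.1625  0.01  ]
base [ 0.5814 -0.1848  0.01  ]
```

View pics/crop.png

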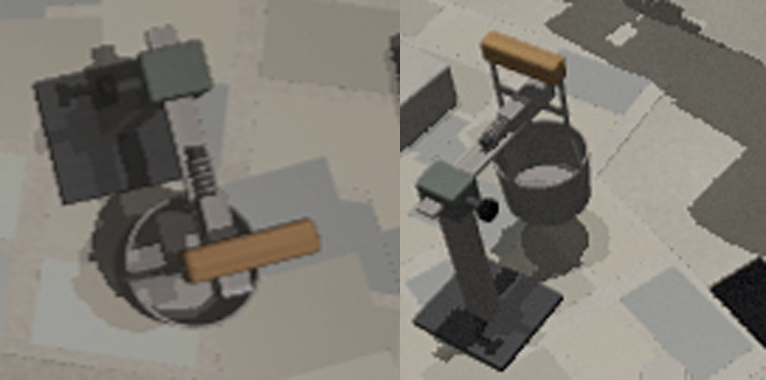

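The grip measures 83 x 21.6 mm and triangulates to z 0.257, against 0.256 expected. The strip runs at about 14° in the world frame. I now work out the hover.

```bash
cat >> h.py <<'E'
from scipy.spatial.transform import Rotation as R
def rot(): return R.from_quat(np.roll(arm.get_state()['tool_rot'],-1))
def go(p):  # shift in tool axes to world TCP p
    s=arm.get_state(); return (rot().inv().apply(np.array(p)-s['tool_pos'])).round(4)
E
python3 - <<'E'
from h import *
np.set_printoptions(precision=4,suppress=True)
a=plane("top",(369,163),.2);b=plane("top",(386.4,223.5),.218);print("strip dir",np.degrees(np.arctan2((a-b)[1],(a-b)[0])))
print(rot().as_matrix()); print(go((.528,-.262,.335)))
E
```

```text
strip dir 13.141777957233584
[[ 0.9707  0.2403 -0.0002]
 [ 0.2403 -0.9707  0.001 ]
 [ 0.0001 -0.001  -1.    ]]
[ 0.4495 -0.1686 -0.1026]
```

```bash
python3 -m creep '[[0,0,-0.05,0,0,-0.14,0],[0.02,-0.01,-0.1026,0,0,-0.28,0],[0.06,-0.03,-0.1026,0,0,-0.42,0],[0.11,-0.05,-0.1026,0,0,-0.56,0],[0.15,-0.07,-0.1026,0,0,-0.7,0],[0.19,-0.085,-0.1026,0,0,-0.84,0],[0.23,-0.1,-0.1026,0,0,-0.98,0],[0.27,-0.11,-0.1026,0,0,-1.12,0]]' 60; python3 - <<'E'
from h import *
print(rot().as_rotvec(),arm.get_state()['joint_pos']); print(go((.528,-.262,.335)))
Rt=R.from_matrix(np.array([[np.cos(t:=np.radians(104)),np.sin(t),0],[np.sin(t),-np.cos(t),0],[0,0,-1]]))
print((rot().inv()*Rt).as_rotvec())
E
```

```text
clock: 0.9
tool_pos: [0.3691, -0.3606, 0.3352]
tool_rot: [-0.0, 0.775, 0.632, 0.0]
contact_force: [-0.4, -1.4, 0.1]
grip_width: 0.0931
[-2.43394618e+00 -1.98600246e+00 -2.25370850e-05] [-8.64025397e-01  1.98954772e-01  1.59743660e+00  1.94831217e-05
  1.34540856e+00 -6.62027635e-01]
[0.1285 0.1359 0.0002]
[-1.17505497e-04 -1.73900603e-04 -4.46348211e-01]
```

```bash
python3 -m creep '[[0.03,0.03,0,0,0,-0.11,0],[0.06,0.063,0,0,0,-0.22,0],[0.09,0.095,0,0,0,-0.33,0],[0.115,0.122,0,0,0,-0.446,0],[0.1285,0.1359,0,0,0,-0.446,0],[0.1285,0.1359,0,0,0,-0.446,0],[0.1285,0.1359,0,0,0,-0.446,0]]'; python3 - <<'E'
from h import *
s=arm.get_state();im=arm.capture("wrist");m=arm.camera_model("wrist");np.save("pics/w1.npy",im);np.save("pics/w1m.npy",m,allow_pickle=True)
cv2.imwrite("pics/w1.png",im[:,:,::-1])
print(s['contact_force'],s['tool_pos'],rot().as_matrix().round(4))
mm,c=blob(im,(0,0,800,600),(5,90,60),(25,255,255)); r=cv2.minAreaRect(c);print(r)
P=np.array([plane("wrist",p,.268,m)[:2] for p in cv2.boxPoints(r)]); e=P-np.roll(P,1,0);print(P.mean(0),np.linalg.norm(e,axis=1),np.degrees(np.arctan2(e[:,1],e[:,0])))
E
```

```text
clock: 1.6
tool_pos: [0.5268, -0.2649, 0.3349]
tool_rot: [-0.0, 0.619, 0.785, -0.0]
contact_force: [-0.1, 0.9, 0.0]
grip_width: 0.0929
[-0.10555197  0.87224504  0.02648939] [ 0.52675816 -0.26491326  0.3349437 ] [[-2.332e-01  9.724e-01 -6.000e-04]
 [ 9.724e-01  2.332e-01 -1.000e-04]
 [ 1.000e-04 -6.000e-04 -1.000e+00]]
((259.01458740234375, 201.0401611328125), (105.7721939086914, 28.395036697387695), 88.45184326171875)
[ 0.52572573 -0.25907446] [0.08262339 0.02032688 0.08256481 0.02227174] [ 104.50888257   15.13856753  -74.14195205 -164.70680138]
```

View pics/w1.png

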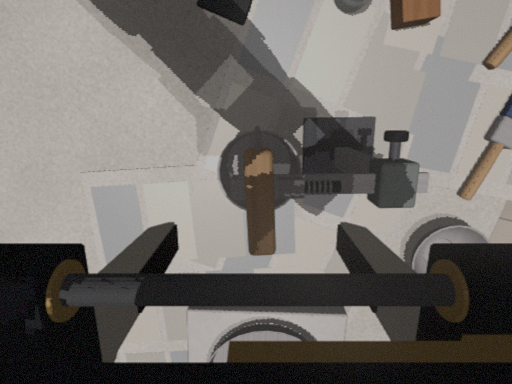

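The wrist view shows the grip at (259,201), with the strip level in the picture at row 185, so the tool y axis lies along the strip. The grip centre comes out at (0.526,-0.259), which agrees with the top view within 3 mm. I go down and close.

```bash
python3 - <<'E'
from h import *
print(go((.527,-.2605,.251)))
E
python3 -m creep '[[0.004,0.001,0.02,0,0,0,0],[0.004,0.001,0.045,0,0,0,0],[0.004,0.001,0.065,0,0,0,0],[0.004,0.001,0.08,0,0,0,0],[0.004,0.001,0.0835,0,0,0,0],[0.004,0.001,0.0835,0,0,0,0]]'; python3 - <<'E'
from h import *
print(arm.get_state()['contact_force'],go((.527,-.2605,.251)))
E
```

```text
[0.0045 0.0017 0.0842]
clock: 2.25
tool_pos: [0.5267, -0.2611, 0.2519]
tool_rot: [-0.0, 0.619, 0.785, -0.0]
contact_force: [0.5, -0.0, 0.1]
grip_width: 0.0932
[ 0.49527537 -0.02874344  0.11415179] [0.0005 0.0004 0.0009]
```

```bash
python3 -m creep '[[0,0,0,0,0,0,0.65],[0,0,0,0,0,0,0.65],[0,0,0,0,0,0,0.7],[0,0,0,0,0,0,0.75],[0,0,0,0,0,0,0.8],[0,0,0,0,0,0,0.9],[0,0,0,0,0,0,1],[0,0,0,0,0,0,1]]' 8; python3 -m creep '[[0,0,0,0,0,0,1],[0,0,0,0,0,0,1],[0,0,0,0,0,0,1],[0,0,0,0,0,0,1]]' 60
```

```text
clock: 3.05
tool_pos: [0.5274, -0.2604, 0.2517]
tool_rot: [-0.0, 0.618, 0.786, -0.0]
contact_force: [0.6, -0.4, -0.2]
grip_width: 0.0334
clock: 3.45
tool_pos: [0.5275, -0.2603, 0.2517]
tool_rot: [0.0, 0.618, 0.786, 0.0]
contact_force: [0.7, 0.0, 0.5]
grip_width: 0.0215
```

Gripped, with an opening of 21.5 mm. I raise by 2 mm to take the weight.

```bash
python3 -m creep '[[0,0,-0.0005,0,0,0,1],[0,0,-0.001,0,0,0,1],[0,0,-0.0015,0,0,0,1],[0,0,-0.002,0,0,0,1],[0,0,-0.002,0,0,0,1],[0,0,-0.002,0,0,0,1]]'
```

```text
clock: 4.05
tool_pos: [0.5274, -0.2604, 0.2536]
tool_rot: [-0.0, 0.618, 0.786, -0.0]
contact_force: [-0.8, -0.8, -4.3]
grip_width: 0.0219
```

```bash
cat > f.py <<'E'
from h import *
f=[];s=arm.get_state();A=rot().as_matrix()
fr=A.T@s['contact_force'];mo=A.T@s['moment'];print("tool-axes F",fr.round(2),"M",mo.round(3),"p",(A.T@s['tool_pos']).round(4))
E
python3 f.py; python3 -m creep '[[0,0.001,-0.002,0,0,0,1],[0,0.002,-0.002,0,0,0,1],[0,0.003,-0.002,0,0,0,1],[0,0.004,-0.002,0,0,0,1],[0,0.005,-0.002,0,0,0,1],[0,0.005,-0.002,0,0,0,1]]' ; python3 f.py
```

```text
tool-axes F [-0.56 -0.98  4.28] M [-0.058 -0.047 -0.011] p [-0.3773  0.4511 -0.2538]
clock: 4.65
tool_pos: [0.5324, -0.2591, 0.2557]
tool_rot: [-0.0, 0.618, 0.786, 0.0]
contact_force: [-1.2, -0.3, -3.8]
grip_width: 0.0216
tool-axes F [-0.   -1.23  3.83] M [-0.072 -0.022  0.018] p [-0.3774  0.4563 -0.2557]
```

That raised the bar by 4 mm in total, because z counts from the pose at each call's start. I come back down 2 mm and go on from there.

```bash
python3 -m creep '[[0,0,0.001,0,0,0,1],[0,0.001,0.002,0,0,0,1],[0,0.002,0.002,0,0,0,1],[0,0.003,0.002,0,0,0,1],[0,0.003,0.002,0,0,0,1]]' ; python3 f.py
```

```text
clock: 5.15
tool_pos: [0.5353, -0.2585, 0.2537]
tool_rot: [0.0, 0.618, 0.786, 0.0]
contact_force: [-0.9, 0.4, -4.4]
grip_width: 0.0216
tool-axes F [ 0.59 -0.77  4.36] M [-0.097 -0.022  0.053] p [-0.3774  0.4593 -0.2537]
```

```bash
python3 -m creep '[[0,0.001,0,0,0,0,1],[0,0.002,0,0,0,0,1],[0,0.003,0,0,0,0,1],[0,0.003,0,0,0,0,1]]' ; python3 f.py
```

```text
clock: 5.55
tool_pos: [0.5382, -0.2577, 0.2537]
tool_rot: [0.0, 0.618, 0.786, 0.0]
contact_force: [-0.2, -1.2, -4.4]
grip_width: 0.0218
tool-axes F [-1.12 -0.51  4.43] M [-0.143 -0.067 -0.   ] p [-0.3774  0.4623 -0.2537]
```

```bash
python3 -m creep '[[0,0.001,0,0,0,0,1],[0,0.002,0,0,0,0,1],[0,0.003,0,0,0,0,1],[0,0.003,0,0,0,0,1]]' ; python3 f.py
```

```text
clock: 5.95
tool_pos: [0.5409, -0.2571, 0.2537]
tool_rot: [-0.0, 0.618, 0.786, -0.0]
contact_force: [-3.6, -0.4, -3.5]
grip_width: 0.0217
tool-axes F [ 0.49 -3.58  3.54] M [0.665 0.023 0.062] p [-0.3773  0.4648 -0.254 ]
```

```bash
python3 -m creep '[[0,0.001,0,0,0,0,1],[0,0.002,0,0,0,0,1],[0,0.002,0,0,0,0,1]]' ; python3 f.py
```

```text
clock: 6.25
tool_pos: [0.5429, -0.2566, 0.2537]
tool_rot: [-0.0, 0.618, 0.786, -0.0]
contact_force: [-3.8, -0.9, -3.9]
grip_width: 0.0216
tool-axes F [ 0.04 -3.88  3.92] M [0.836 0.081 0.036] p [-0.3773  0.467  -0.254 ]
```

Contact with the keeper came at p_y ≈ 0.4645. I continue gently towards about 12 mm of travel, or roughly 8.5 N.

```bash
python3 -m creep '[[0,0.001,0,0,0,0,1],[0,0.002,0,0,0,0,1],[0,0.003,0,0,0,0,1],[0,0.004,0,0,0,0,1],[0,0.005,0,0,0,0,1],[0,0.005,0,0,0,0,1],[0,0.005,0,0,0,0,1]]' ; python3 f.py; for i in 1 2 3; do python3 -m creep '[[0,0,0,0,0,0,1]]' >/dev/null; python3 f.py; done
```

```text
clock: 6.95
tool_pos: [0.5475, -0.2554, 0.2537]
tool_rot: [-0.0, 0.618, 0.786, -0.0]
contact_force: [-6.1, -1.6, -3.2]
grip_width: 0.022
tool-axes F [-0.11 -6.27  3.19] M [1.374 0.155 0.054] p [-0.3772  0.4715 -0.2543]
tool-axes F [ 0.82 -6.25  1.75] M [1.357 0.108 0.042] p [-0.3772  0.4715 -0.2544]
tool-axes F [ 1.02 -6.71  1.77] M [1.356 0.157 0.01 ] p [-0.3772  0.4715 -0.2544]
tool-axes F [ 1.08 -7.01  2.45] M [1.327 0.154 0.01 ] p [-0.3772  0.4715 -0.2544]
```

```bash
python3 -m creep '[[0,0.001,0,0,0,0,1],[0,0.002,0,0,0,0,1],[0,0.003,0,0,0,0,1],[0,0.004,0,0,0,0,1],[0,0.0045,0,0,0,0,1],[0,0.0045,0,0,0,0,1]]' ; for i in 1 2 3; do python3 f.py; python3 -m creep '[[0,0,0,0,0,0,1]]' >/dev/null;  done
python3 - <<'E'
from h import *
im=arm.capture("scene");cv2.imwrite("pics/s2.png",cv2.resize(im[80:224,140:332,::-1],(768,576),interpolation=2))
E
```

```text
clock: 7.85
tool_pos: [0.5515, -0.2544, 0.2537]
tool_rot: [-0.001, 0.618, 0.786, -0.001]
contact_force: [-9.2, -0.8, -0.8]
grip_width: 0.0218
tool-axes F [ 1.36 -9.17  0.82] M [1.835 0.199 0.03 ] p [-0.3771  0.4755 -0.2548]
tool-axes F [ 1.16 -8.39  0.01] M [ 1.804  0.23  -0.014] p [-0.3771  0.4755 -0.2548]
tool-axes F [ 1.14 -9.76  0.73] M [1.797 0.211 0.03 ] p [-0.3771  0.4755 -0.2548]
```

View pics/s2.png

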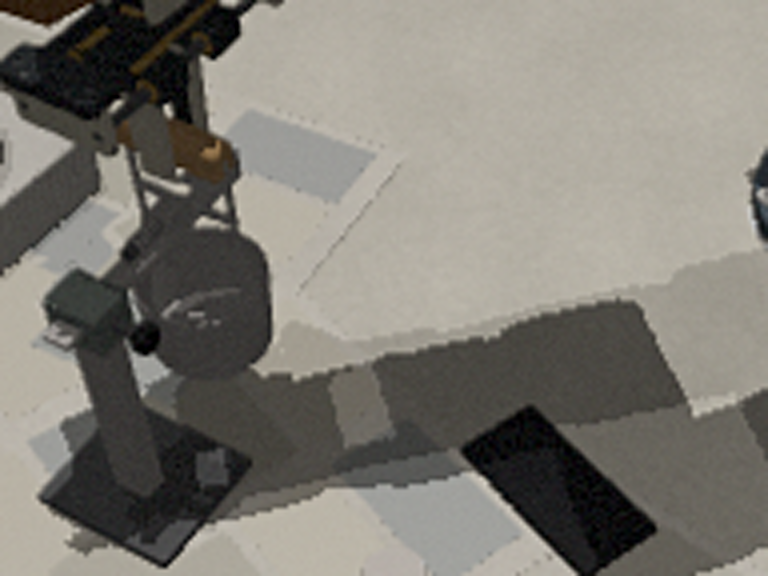

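The pail hangs upright in the hook. Estimates of keeper travel are 10.9 mm from geometry and 10 to 11.6 mm from force. I add 1 mm, then rise slowly while watching the force.

```bash
python3 -m creep '[[0,0.0005,0,0,0,0,1],[0,0.001,0,0,0,0,1],[0,0.001,0,0,0,0,1]]' ; python3 f.py; python3 -m creep '[[0,0,-0.001,0,0,0,1],[0,0,-0.002,0,0,0,1],[0,0,-0.003,0,0,0,1],[0,0,-0.004,0,0,0,1],[0,0,-0.004,0,0,0,1]]'; python3 f.py
```

```text
clock: 8.5
tool_pos: [0.5524, -0.2542, 0.2537]
tool_rot: [-0.001, 0.618, 0.786, -0.001]
contact_force: [-9.1, -0.9, -2.1]
grip_width: 0.0216
tool-axes F [ 1.28 -9.05  2.08] M [1.867 0.231 0.   ] p [-0.3771  0.4764 -0.2549]
clock: 9.0
tool_pos: [0.5519, -0.2541, 0.2565]
tool_rot: [-0.002, 0.618, 0.786, -0.001]
contact_force: [-7.9, -1.6, -8.9]
grip_width: 0.0214
tool-axes F [ 0.26 -8.01  8.93] M [1.871e+00 1.000e-03 2.800e-02] p [-0.3766  0.4755 -0.259 ]
```

```bash
python3 -m creep '[[0,0,-0.0005,0,0,0,1],[0,0,-0.001,0,0,0,1],[0,0,-0.001,0,0,0,1]]'; python3 f.py
```

```text
clock: 9.3
tool_pos: [0.5518, -0.2541, 0.2573]
tool_rot: [-0.002, 0.618, 0.786, -0.001]
contact_force: [-8.1, -2.1, -9.8]
grip_width: 0.0218
tool-axes F [-0.14 -8.35  9.86] M [ 1.866 -0.053  0.025] p [-0.3765  0.4754 -0.26  ]
```

Vertical drag is about 5 N and horizontal force about 7.5 N, so travel is only about 10 mm. That is marginal and the bar may be touching the lip. I ease down and push a little further.

```bash
python3 -m creep '[[0,0,0.001,0,0,0,1],[0,0,0.002,0,0,0,1],[0,0.0005,0.0025,0,0,0,1],[0,0.001,0.0025,0,0,0,1],[0,0.0015,0.0025,0,0,0,1],[0,0.002,0.0025,0,0,0,1],[0,0.002,0.0025,0,0,0,1]]'; for i in 1 2 3; do python3 f.py; python3 -m creep '[[0,0,0,0,0,0,1]]' >/dev/null;  done
```

```text
clock: 10.0
tool_pos: [0.5535, -0.254, 0.2562]
tool_rot: [-0.002, 0.618, 0.786, -0.001]
contact_force: [-14.0, -1.7, 1.1]
grip_width: 0.0219
tool-axes F [  1.67 -14.    -1.09] M [3.061 0.225 0.036] p [-0.3771  0.477  -0.2586]
tool-axes F [  1.14 -13.88  -2.12] M [2.993 0.196 0.041] p [-0.3771  0.4771 -0.2585]
tool-axes F [  0.66 -13.19  -1.01] M [2.939 0.164 0.078] p [-0.3771  0.477  -0.2585]
```

That jump looks like the stop, or friction locking. I back off 1 mm.

```bash
python3 -m creep '[[0,-0.0005,0,0,0,0,1],[0,-0.001,-0.0005,0,0,0,1],[0,-0.001,-0.001,0,0,0,1],[0,-0.001,-0.001,0,0,0,1]]'; for i in 1 2 3; do python3 f.py; python3 -m creep '[[0,0,0,0,0,0,1]]' >/dev/null;  done
```

```text
clock: 10.7
tool_pos: [0.553, -0.2541, 0.2564]
tool_rot: [-0.002, 0.618, 0.786, -0.001]
contact_force: [-8.7, -2.0, -5.8]
grip_width: 0.0213
tool-axes F [ 0.14 -8.93  5.88] M [ 1.903 -0.098  0.05 ] p [-0.3769  0.4766 -0.2585]
tool-axes F [  0.12 -10.49   5.81] M [ 2.019 -0.033  0.089] p [-0.3769  0.4767 -0.2584]
tool-axes F [ 0.18 -9.8   5.72] M [ 1.997 -0.056  0.005] p [-0.3769  0.4766 -0.2585]
```

Travel is now about 12.8 mm (8.9 N), just off the stop. I rise.

```bash
python3 -m creep '[[0,0,-0.001,0,0,0,1],[0,0,-0.002,0,0,0,1],[0,0,-0.003,0,0,0,1],[0,0,-0.003,0,0,0,1]]'; python3 f.py
```

```text
clock: 11.4
tool_pos: [0.5528, -0.2539, 0.2589]
tool_rot: [-0.002, 0.618, 0.786, -0.001]
contact_force: [-8.6, -2.1, -8.0]
grip_width: 0.0217
tool-axes F [-0.01 -8.79  8.01] M [ 1.955 -0.078  0.008] p [-0.3766  0.4763 -0.2616]
```

```bash
python3 -m creep '[[0,0,-0.001,0,0,0,1],[0,0,-0.002,0,0,0,1],[0,0,-0.003,0,0,0,1],[0,0,-0.004,0,0,0,1],[0,0,-0.004,0,0,0,1]]'; python3 f.py
```

```text
clock: 11.9
tool_pos: [0.5528, -0.2539, 0.2629]
tool_rot: [-0.002, 0.618, 0.786, -0.001]
contact_force: [-9.6, -1.8, -9.3]
grip_width: 0.0218
tool-axes F [ 0.48 -9.71  9.33] M [ 2.003 -0.067  0.005] p [-0.3765  0.4763 -0.2656]
```

```bash
python3 -m creep '[[0,0,-0.0015,0,0,0,1],[0,0,-0.003,0,0,0,1],[0,0,-0.0045,0,0,0,1],[0,0,-0.006,0,0,0,1],[0,0,-0.006,0,0,0,1]]'; python3 f.py;  python3 -m creep '[[0,0,-0.0015,0,0,0,1],[0,0,-0.003,0,0,0,1],[0,0,-0.0045,0,0,0,1],[0,0,-0.006,0,0,0,1],[0,0,-0.006,0,0,0,1]]'; python3 f.py
```

```text
clock: 12.4
tool_pos: [0.5549, -0.2539, 0.2705]
tool_rot: [0.001, 0.618, 0.786, 0.001]
contact_force: [0.9, 0.5, -4.3]
grip_width: 0.0217
tool-axes F [0.32 1.02 4.29] M [-0.11  -0.067  0.003] p [-0.3777  0.4799 -0.2693]
clock: 12.9
tool_pos: [0.5543, -0.2539, 0.2766]
tool_rot: [0.0, 0.618, 0.786, 0.0]
contact_force: [-0.4, 0.1, -4.2]
grip_width: 0.0215
tool-axes F [ 0.16 -0.42  4.2 ] M [-0.057 -0.065 -0.02 ] p [-0.3775  0.4789 -0.2762]
```

The bar is free of the hook: lateral force is about 0 and Fz equals the weight. I lift 10 mm more and withdraw along the stand's -x.

```bash
python3 -m creep '[[0,0,-0.003,0,0,0,1],[0,0,-0.006,0,0,0,1],[0,0,-0.01,0,0,0,1],[0,0,-0.012,0,0,0,1],[0,-0.003,-0.012,0,0,0,1],[0,-0.009,-0.012,0,0,0,1],[0,-0.018,-0.012,0,0,0,1]]'; python3 f.py;  python3 -m creep '[[0,-0.012,0,0,0,0,1],[0,-0.026,0,0,0,0,1],[0,-0.042,0,0,0,0,1],[0,-0.06,0,0,0,0,1],[0,-0.08,0,0,0,0,1],[0,-0.1,0,0,0,0,1],[0,-0.115,0,0,0,0,1],[0,-0.12,0,0,0,0,1]]'; python3 f.py
```

```text
clock: 13.6
tool_pos: [0.5361, -0.2582, 0.288]
tool_rot: [-0.0, 0.618, 0.786, -0.0]
contact_force: [0.2, 0.2, -4.8]
grip_width: 0.0217
tool-axes F [0.16 0.25 4.76] M [-0.089 -0.058  0.016] p [-0.3773  0.4599 -0.2882]
clock: 14.4
tool_pos: [0.4185, -0.2868, 0.2885]
tool_rot: [0.0, 0.619, 0.786, -0.0]
contact_force: [0.3, 0.1, -4.5]
grip_width: 0.0217
tool-axes F [0.06 0.28 4.45] M [-0.169 -0.066 -0.018] p [-0.377   0.3395 -0.2884]
```

```bash
python3 - <<'E'
from h import *
for n in("top","scene"):
    im=arm.capture(n);np.save(f"pics/{n}3.npy",im)
    cv2.imwrite(f"pics/{n}3.png",cv2.resize(im[:,:,::-1],(800,600),interpolation=2))
np.set_printoptions(precision=4,suppress=True)
S=np.load("pics/scene0.npy")
# refine pan by floor circle in top: hough
g=cv2.cvtColor(np.load("pics/top0.npy"),cv2.COLOR_RGB2GRAY)
c=cv2.HoughCircles(g[115:220,125:222],cv2.HOUGH_GRADIENT_ALT,1,5,param1=150,param2=.6,minRadius=28,maxRadius=45)
if c is not None:
    for q in c[0]: print(q+[125,115,0],plane("top",q[:2]+[125,115],.069),plane("top",q[:2]+[125,115],.095))
E
```

```text
[170.     169.      38.6983] [0.6327 0.2052 0.069 ] [0.6282 0.1982 0.095 ]
[170.     169.      31.0876] [0.6327 0.2052 0.069 ] [0.6282 0.1982 0.095 ]
```

View pics/scene3.png

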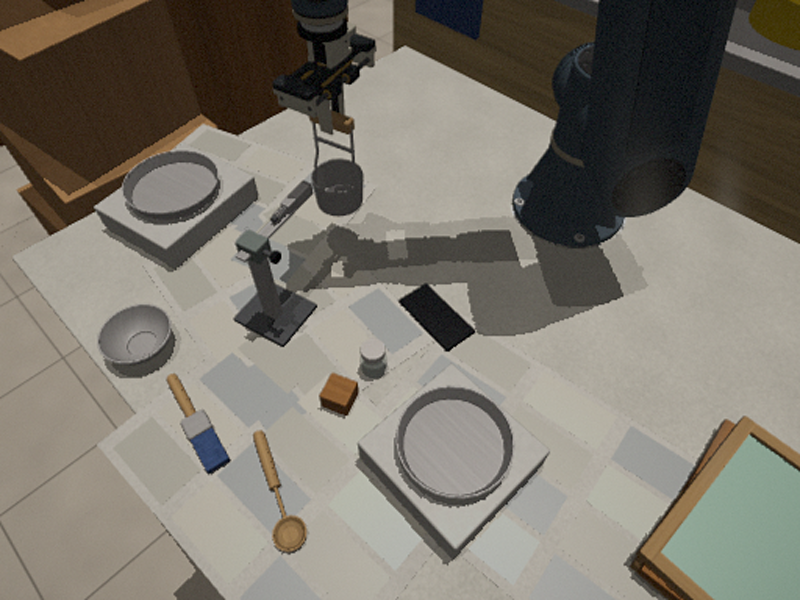

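The pail hangs upright in the fingers, clear of the hook. The jar (372,358), block (338,393) and phone (437,317) have not moved. I carry it up and over.

```bash
python3 -m creep '[[0,0,-0.015,0,0,0,1],[0,0,-0.035,0,0,0,1],[0.01,0,-0.055,0,0,0,1],[0.035,0,-0.068,0,0,0,1],[0.065,0,-0.072,0,0,0,1],[0.095,0,-0.072,0,0,0,1],[0.125,0,-0.072,0,0,0,1],[0.155,0,-0.072,0,0,0,1]]'; python3 -m creep '[[0.02,0.005,0,0,0,0,1],[0.04,0.02,0,0,0,0,1],[0.06,0.042,0,0,0,0,1],[0.08,0.066,0,0,0,0,1],[0.1,0.09,0,0,0,0,1],[0.12,0.115,0,0,0,0,1],[0.14,0.14,0,0,0,0,1],[0.155,0.16,0,0,0,0,1]]';python3 -c "
from h import *
print(go((.632,.2,.36)))"
```

```text
clock: 15.3
tool_pos: [0.3836, -0.1345, 0.3604]
tool_rot: [0.0, 0.618, 0.786, 0.0]
contact_force: [1.4, -0.4, -4.9]
grip_width: 0.0216
clock: 16.1
tool_pos: [0.5036, 0.0547, 0.3601]
tool_rot: [-0.0, 0.618, 0.786, 0.0]
contact_force: [0.2, -0.7, -4.8]
grip_width: 0.0218
[0.1107 0.1592 0.0002]
```

```bash
python3 -m creep '[[0.018,0.02,0,0,0,0,1],[0.038,0.045,0,0,0,0,1],[0.06,0.075,0,0,0,0,1],[0.08,0.105,0,0,0,0,1],[0.095,0.135,0,0,0,0,1],[0.107,0.152,0,0,0,0,1],[0.1107,0.159,0,0,0,0,1],[0.1107,0.159,0,0,0,0,1]]';python3 - <<'E'
from h import *
print(go((.632,.2,.36)))
im=arm.capture("top");a=im
b=arm.capture("scene")
cv2.imwrite("pics/c4.png",np.hstack([cv2.resize(a[100:240,100:240,::-1],(400,400),interpolation=2),cv2.resize(b[190:360,210:380,::-1],(400,400),interpolation=2)]))
E
```

```text
clock: 16.9
tool_pos: [0.6311, 0.1983, 0.3594]
tool_rot: [-0.0, 0.618, 0.786, -0.0]
contact_force: [1.0, -0.3, -4.9]
grip_width: 0.0215
[ 0.0014  0.0013 -0.0006]
```

View pics/c4.png

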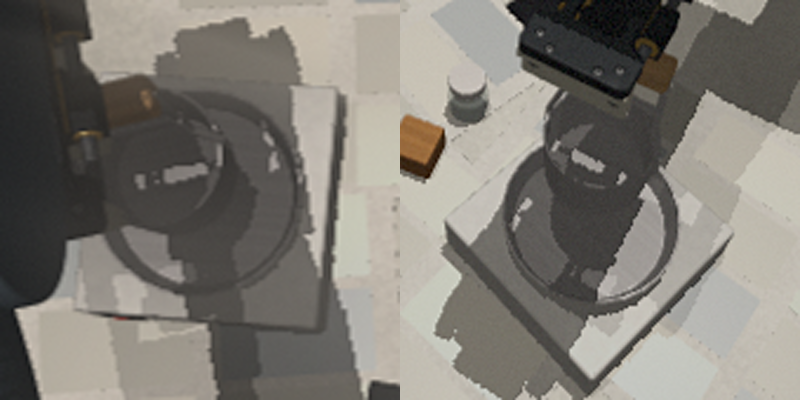

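The pail hangs upright over the pan. In the top half of the crop its rim centre is at about (162,165). I check where that lies at the rim's height.

```bash
python3 -c "
from h import *
print(plane('top',(156.7,157.8),.243),plane('scene',(297,249.5),.243))"
python3 -m creep '[[0.001,0.001,0.01,0,0,0,1],[0.001,0.001,0.025,0,0,0,1],[0.001,0.001,0.045,0,0,0,1],[0.001,0.001,0.065,0,0,0,1],[0.001,0.001,0.08,0,0,0,1],[0.001,0.001,0.09,0,0,0,1],[0.001,0.001,0.095,0,0,0,1],[0.001,0.001,0.095,0,0,0,1]]'; python3 f.py
```

```text
[0.62442659 0.18541262 0.243     ] [0.63431655 0.20164134 0.243     ]
clock: 17.8
tool_pos: [0.6314, 0.1986, 0.265]
tool_rot: [-0.0, 0.618, 0.786, -0.0]
contact_force: [0.0, 0.5, -5.3]
grip_width: 0.0213
tool-axes F [0.44 0.11 5.34] M [-0.049 -0.012 -0.031] p [ 0.0443  0.6603 -0.2653]
```

```bash
python3 -m creep '[[0,0,0.002,0,0,0,1],[0,0,0.004,0,0,0,1],[0,0,0.006,0,0,0,1],[0,0,0.008,0,0,0,1],[0,0,0.009,0,0,0,1],[0,0,0.01,0,0,0,1],[0,0,0.01,0,0,0,1]]'; python3 f.py; python3 -m creep '[[0,0,0.001,0,0,0,1],[0,0,0.002,0,0,0,1],[0,0,0.002,0,0,0,1]]'; python3 f.py
```

```text
clock: 18.5
tool_pos: [0.6316, 0.1988, 0.2551]
tool_rot: [-0.0, 0.618, 0.786, -0.0]
contact_force: [1.5, -0.2, -4.8]
grip_width: 0.0216
tool-axes F [-0.56  1.42  4.79] M [-0.016 -0.074  0.017] p [ 0.0443  0.6606 -0.2552]
clock: 18.8
tool_pos: [0.6315, 0.1988, 0.253]
tool_rot: [-0.0, 0.618, 0.786, -0.0]
contact_force: [0.1, -0.7, -5.0]
grip_width: 0.0217
tool-axes F [-0.67 -0.07  4.99] M [-0.073 -0.036 -0.023] p [ 0.0443  0.6605 -0.2532]
```

```bash
python3 -m creep '[[0,0,0.0005,0,0,0,1],[0,0,0.001,0,0,0,1],[0,0,0.0015,0,0,0,1],[0,0,0.0015,0,0,0,1]]'; python3 f.py; python3 -m creep '[[0,0,0.0005,0,0,0,1],[0,0,0.001,0,0,0,1],[0,0,0.001,0,0,0,1]]'; python3 f.py
```

```text
clock: 19.2
tool_pos: [0.6317, 0.1989, 0.252]
tool_rot: [0.0, 0.618, 0.786, 0.0]
contact_force: [-0.2, -0.5, -2.5]
grip_width: 0.0219
tool-axes F [-0.44 -0.3   2.47] M [-0.002  0.012 -0.029] p [ 0.0443  0.6608 -0.2517]
clock: 19.5
tool_pos: [0.6318, 0.1989, 0.2519]
tool_rot: [0.0, 0.618, 0.786, 0.001]
contact_force: [-0.5, -0.4, 4.9]
grip_width: 0.0214
tool-axes F [-0.25 -0.55 -4.91] M [ 0.431  0.021 -0.001] p [ 0.0444  0.6613 -0.2509]
```

The foot touches at TCP z 0.252, as expected. I ease the press, lower the grip force, and open.

```bash
python3 -m creep '[[0,0,-0.0005,0,0,0,1],[0,0,-0.001,0,0,0,1],[0,0,-0.001,0,0,0,1]]'; python3 f.py; python3 -m creep '[[0,0,-0.001,0,0,0,1],[0,0,-0.001,0,0,0,1],[0,0,-0.001,0,0,0,0.74],[0,0,-0.001,0,0,0,0.7],[0,0,-0.001,0,0,0,0.6],[0,0,-0.001,0,0,0,0.4],[0,0,-0.001,0,0,0,0.2],[0,0,-0.001,0,0,0,0.2]]' 4
```

```text
clock: 19.8
tool_pos: [0.6318, 0.1989, 0.2519]
tool_rot: [0.0, 0.618, 0.786, 0.0]
contact_force: [0.2, 1.5, 2.0]
grip_width: 0.0217
tool-axes F [ 1.41  0.52 -2.02] M [0.005 0.003 0.045] p [ 0.0444  0.661  -0.2515]
clock: 20.6
tool_pos: [0.6316, 0.1988, 0.2528]
tool_rot: [0.0, 0.618, 0.786, 0.0]
contact_force: [0.6, -0.1, 0.5]
grip_width: 0.0556
```

```bash
python3 -m creep '[[0,0,0,0,0,0,0.1],[0,0,0,0,0,0,0],[0,0,0,0,0,0,0],[0,0,0,0,0,0,0],[0,0,-0.01,0,0,0,0],[0,0,-0.03,0,0,0,0],[0,0,-0.06,0,0,0,0],[0,0,-0.09,0,0,0,0]]'; python3 -m creep '[[-0.01,-0.03,-0.03,0,0,0,0],[-0.03,-0.06,-0.05,0,0,0,0],[-0.06,-0.1,-0.05,0,0,0,0],[-0.1,-0.14,-0.05,0,0,0,0],[-0.14,-0.18,-0.05,0,0,0,0],[-0.17,-0.21,-0.05,0,0,0,0],[-0.18,-0.22,-0.05,0,0,0,0],[-0.18,-0.22,-0.05,0,0,0,0]]'; python3 - <<'E'
from h import *
a=arm.capture("top");b=arm.capture("scene")
cv2.imwrite("pics/c5.png",np.vstack([cv2.resize(a[90:250,100:430,::-1],(660,320),interpolation=2),cv2.resize(b[190:360,50:400,::-1],(660,320)[:1]+(280,),interpolation=2)]))
m,c=blob(a,(150,100,380,350),(5,90,60),(25,255,255));r=cv2.minAreaRect(c);m2,c2=blob(b,(430,150,600,520),(5,90,60),(25,255,255));r2=cv2.minAreaRect(c2)
print(r,r2,plane("top",r[0],.268),tri(ray("top",r[0]),ray("scene",r2[0])))
s=arm.get_state();print(s['contact_force'],s['clock'])
E
```

```text
clock: 21.4
tool_pos: [0.6314, 0.1988, 0.3445]
tool_rot: [0.0, 0.618, 0.786, 0.0]
contact_force: [0.2, -0.0, 0.2]
grip_width: 0.0928
clock: 22.2
tool_pos: [0.4593, -0.0296, 0.394]
tool_rot: [0.001, 0.619, 0.785, 0.0]
contact_force: [0.5, 0.2, 0.5]
grip_width: 0.0932
((148.6345977783203, 151.67306518554688), (10.198038101196289, 42.16496276855469), 78.69007110595703) ((296.3999938964844, 243.7000274658203), (43.37971878051758, 13.416406631469727), 26.56505012512207) [0.63085897 0.19378707 0.268     ] (array([0.63291654, 0.19690164, 0.25863639]), np.float64(2.6243136382916166e-05))
[0.39651153 0.25567638 0.61988777] 22.3
```

View pics/c5.png

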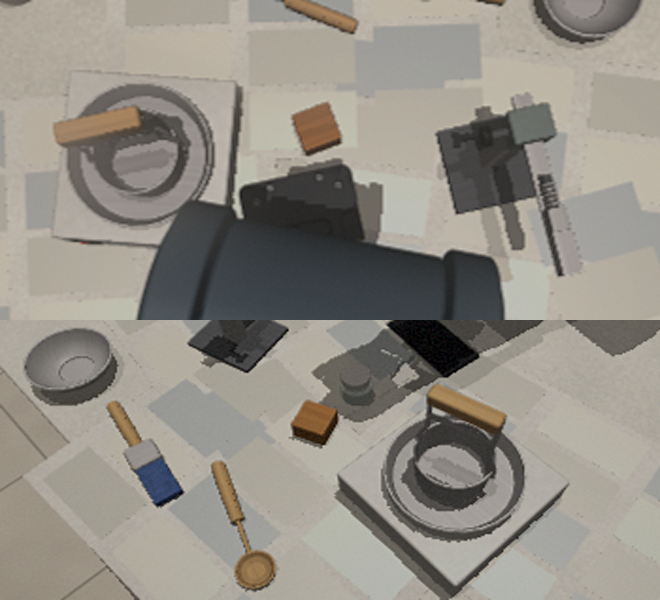

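The pail stands upright and central in the pan. Its grip is at (0.632, 0.196, ~0.258), against 0.256 expected. The jar (crop 355,385) and block (317,422) are in place, and the arm is clear.

```bash
python3 -m creep '[[0,0,0,0,0,0,0],[0,0,0,0,0,0,0]]'; python3 -c "
from workcell import arm
print(arm.job_done())"
```

```text
clock: 22.5
tool_pos: [0.4607, -0.0271, 0.3926]
tool_rot: [-0.0, 0.618, 0.786, -0.0]
contact_force: [0.8, -0.2, -1.0]
grip_width: 0.0928
the job is handed in; nothing more can be done
None
```

The pail is off the hook and standing upright in the hot plate's pan. It is released, with the arm well clear. I handed the job in at 22.5 s of the 72 s allowed; no verdict is reported.

- **Taking it off the hook:** I gripped the wooden handle and pressed the keeper open with the hanging bar to about 12–13 mm. I then lifted the bar past the lip and withdrew it past the nose.
- **Forces on the hook:** The push was normally about 8–9 N. It peaked at about 14 N once, probably because the keeper touched its stop for a moment or stuck by friction. I backed off straight away. The vertical drag during the first lift was about 5 N. By the wrist readings, which are only taken at the end of each step, the force stayed below the 20 N limit.
- **Setting it down:** The pail touched down at the expected height, with about 10 N of extra press that I eased before opening the fingers.
- **Last checks:**
  - The grip triangulates to (0.633, 0.197, 0.259), which fits a pail standing flat. That is about 5 mm from the estimated pan centre of (0.632, 0.200), against 36 mm allowed.
  - The last picture shows the pail upright, and the jar and block where they were.
  - The phone was only partly in view in that last picture, but nothing came near it.
- **Disagreement:** An eye-picked rim centre in the top view came out about 15 mm from the other measurements. The scene view and the final triangulation did not support it.

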